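Open the touch-latch drying box on the nightstand

ROBOT

A 6-joint arm with a two-finger parallel gripper is mounted at the origin on the work surface. World frame = base frame: x ahead of the robot, y to its left, z up, the work surface at z = 0. Lengths are in mm, angles in rad, forces in N, time in s.
With the tool pointing down it reaches from about 400 to 925 mm from the base axis. Payload 12.5 kg.
Tool frame: the origin (TCP) lies at the very end of the fingers, on their centre line; the grasp point (between the pads) lies 19 mm behind it; z points along the fingers, y is the direction in which the jaws open and shut (so a half turn about z gives the same grasp; the last joint's range is limited). The gripper opens to 95 mm and grips with 3 to 60 N. Pads are 20 mm wide; open, the fingers measure 119 mm over their backs; the gripper's body (75 mm by 180 mm) begins 59 mm behind the grasp point.
Start: joints at [1.167, 0.491, 1.559, -0, 1.092, -0.106], TCP at [183.369, 597.514, 214.661] pointing down, gripper open.
Joint ranges: [-3.1, 3.1], [-0.84, 2.19], [0.05, 2.79], [-1.13, 4.28], [0.06, 2.93], [-2.69, 2.69]. Speed limits (rad/s): [2.22, 2.22, 2.79, 3.14, 3.14, 3.14].

INTERFACE

Orientations are given as [roll, pitch, yaw] about the fixed x, y, z axes, in that order (R = Rz(yaw) Ry(pitch) Rx(roll)).
In Python, from cell import env, read_camera, get_calibration gives the robot as it stands.
- The arm moves only by the tool arm_command, never from a script. Its argument "targets" is a list of rows, each a list of 3 entries, a list of its own where there are three numbers: the turn, a rotation vector about the tool's x, y, z in rad, then the shift along the tool's x, y, z in m, then the closure in counts, from 0 (fully open) to 255 (shut). In form: [[[rx, ry, rz], [tx, ty, tz], fingers], ...]. A call has 1 to 8 rows; each row is the pose to reach, as a shift and turn from the pose commanded when the call began, along the tool's axes at that moment; what a row does not reach only later rows make up. A row lasts 1/10 s, in which the tool goes at most 50 mm and 8.59 degrees, less where a joint would pass 70% of its speed; a pose out of reach is approached as far as the arm can. A call with a gripper value outside its range is refused whole. The fingers move at their own pace and stop on an object; the grip force is fixed at half the most. Time passes only in rows, so rows that repeat a pose let the fingers close. It gives the time, the measured TCP pose, the force and the opening at its end, in the units of the state.
- env.state(): the state, without advancing time (a new reading comes with each control period).
- read_camera(name): name is "scene" or "side" or "wrist"; returns (picture, depth): 400x640x3 uint8, blue, green, red; 400x640 float32, mm along the optical axis (not along the pixel's ray), 0 where there is no reading.
- get_calibration(name): a dict with "vfov" (degrees; the focal length in pixels is half the picture's height over the tangent of half this angle, whatever the lens; pixels are square), "cx", "cy" (the principal point, pixels), "k1" (the pictures are not rectified: a ray, as slopes to the right and down, at radius r is drawn at 1 + k1 r^2 times it, then the intrinsics apply), "world_from_camera" (4x4, takes a point from camera to world coordinates). Camera axes: x right, y down, z forward; pixel columns grow to the right and rows downward; lengths in mm; the calibration is good to about 2 mm. A picture is of the moment at which its call begins: read the wrist's pose just before it. get_calibration takes no time and is no camera call; for the wrist camera it gives the pose at the moment of the call.
- env.job_done(): hands the job in, once; it reports no verdict.
The state is a dict: "t": time; "joints": joint angles; "qvel": joint speeds; "tau": joint torques, N m; "eef_pos": TCP position; "tcp_rot": TCP orientation; "ft_force": force on the tool from outside, world axes, zero at the start; "moment": the same for the moment, N m; "opening": opening from 0.0 (shut) to 1.0 (fully open).
Only numpy, scipy, OpenCV 4.12 (cv2) and the standard library are available. Lean on these libraries where they do the work, as an engineer would, in place of code of your own. Each camera call takes 0.05 s, during which the arm holds its last target.

TASK

Open the wider of the two drying boxes for the night: with the fingertips press down the ribbed front edge of its lid until the touch catch lets go, and take the fingers away so that the lid springs ajar by itself. Then push the lid up and over with the fingertips until it rests fully open, and move clear. Grip and lift nothing, press gently, do not shift the boxes, leave the narrower box shut and everything else on the nightstand where it is.

Things in the scene. Friction and masses are not known exactly. Their poses are not given: they have to be found in the camera images.
- wide_box: the wide drying box: grey metal, open-topped, 130 mm (x) by 190 mm (y) by 75 mm high, walls 5 mm, loose on the nightstand, about 1.6 kg; origin at the centre of its underside, z up. Its pale grey lid (116 mm by 176 mm, 8 mm thick, set inside the walls) is hinged along the box's +x side (away from the robot) and opens upward from its free edge on the -x side (towards the robot)
- wide_lid (a joint): hinge of the wide box's lid (rad): 0 = shut and latched; negative = pressed down (stop at -0.06); the catch lets go below about -0.04 and the lid rises once the finger leaves. A pusher lifts it to about 0.66 (ajar), no farther. Beyond that it swings loosely: let go before upright (1.57) it falls back to ajar; past about 1.65 it falls on to its stop, 1.85, and stays. Once sprung it does not latch again
- wide_press (a point): point on the top face of the wide box's lid, at the two thin dark ribs (45 mm long) in the middle of the free edge, 14 mm in from that edge; 83 mm above the nightstand when shut (8 mm above the box's rim); moves with the lid. Pressing here takes 5 to 8 N, the edge going down up to 7 mm
- wide_hinge (a point): middle of the wide box's lid hinge axis, 79 mm above the nightstand, 58 mm to +x of the box's centre; the axis runs along the box's y
- wide_edge (a point): middle of the free edge of the wide box's lid, 116 mm from the hinge, at half the lid's thickness; moves with the lid; about 70 mm higher when ajar; swinging it up takes about 1 N. A small catch tab (12 mm wide) hangs 25 mm below the lid, 12 mm behind this point
- narrow_box: the narrow drying box: grey metal, open-topped, 130 mm (x) by 110 mm (y) by 75 mm high, walls 5 mm, loose on the nightstand, about 1.1 kg; origin at the centre of its underside, z up. Its pale grey lid (116 mm by 96 mm, 8 mm thick, set inside the walls) is hinged along the box's +x side (away from the robot) and opens upward from its free edge on the -x side (towards the robot)
- narrow_lid (a joint): hinge of the narrow box's lid (rad): 0 = shut and latched; negative = pressed down (stop at -0.06); the catch lets go below about -0.04 and the lid rises once the finger leaves. A pusher lifts it to about 0.66 (ajar), no farther. Beyond that it swings loosely: let go before upright (1.57) it falls back to ajar; past about 1.65 it falls on to its stop, 1.85, and stays. Once sprung it does not latch again
- narrow_press (a point): point on the top face of the narrow box's lid, at the two thin dark ribs (45 mm long) in the middle of the free edge, 14 mm in from that edge; 83 mm above the nightstand when shut (8 mm above the box's rim); moves with the lid. Pressing here takes 5 to 8 N, the edge going down up to 7 mm
- narrow_hinge (a point): middle of the narrow box's lid hinge axis, 79 mm above the nightstand, 58 mm to +x of the box's centre; the axis runs along the box's y
- narrow_edge (a point): middle of the free edge of the narrow box's lid, 116 mm from the hinge, at half the lid's thickness; moves with the lid; about 70 mm higher when ajar; swinging it up takes about 1 N. A small catch tab (12 mm wide) hangs 25 mm below the lid, 12 mm behind this point
- ring_dish: bystander: low white ceramic ring dish, 70 mm across, 22 mm high, nearest the robot; origin at the centre of its underside
- capsule: bystander: drying capsule, upright dark cylinder with a twist-off lid, 44 mm across, 60 mm high, behind the boxes; origin at the centre of its underside
- battery_block: bystander: wooden battery block with round holes, 50 by 90 by 25 mm, behind the boxes; origin at the centre of its underside
- lamp: bystander: chrome bedside lamp, foot 110 mm and shade 120 mm across, 300 mm tall, fixed at the nightstand's far left corner; origin at the centre of its foot

How it is judged:
By the outcome, as a careful person would: the job done as asked, in the order asked, and still so for the second after the job is handed in, with the robot touching nothing.
It also fails if it takes over 45 s, if anything falls off the work surface, if the arm or the gripper's body presses on something with over 40 N, if the wrist force passes 120 N, or if a joint passes its speed limit or range.

## Working session

There is one attempt and no reset: what is moved stays moved. The work goes in short steps, Python scripts to look and compute and a tool call to move; the robot and the scene stay as the last step left them, time stands still between calls to the robot, and variables do not carry over. Pictures are saved under pics/ and viewed, and the job is handed in when it is done.

Besides the shell and the picture viewer there is one more tool, called after "Call:" as name(argument=value, ...), one argument or row to a line, values as JSON. arm_command: Moves the arm, as the interface text tells. Its arguments: {"type":"object","properties":{"targets":{"type":"array"}},"required":["targets"]}

```bash
ls; mkdir -p pics; cat > h.py <<'E'
from cell import env, read_camera, get_calibration
import numpy as np, cv2
from scipy.spatial.transform import Rotation as R
def cloud(name):
    c=get_calibration(name); img,d=read_camera(name)
    h,w=d.shape; f=h/2/np.tan(np.radians(c['vfov'])/2)
    K=np.array([[f,0,c['cx']],[0,f,c['cy']],[0,0,1.]])
    u,v=np.meshgrid(np.arange(w),np.arange(h))
    p=np.stack([u,v],-1).reshape(-1,1,2).astype(np.float64)
    n=cv2.undistortPoints(p,K,np.array([c['k1'],0,0,0.])).reshape(h,w,2)
    P=np.dstack([n[...,0]*d,n[...,1]*d,d])
    T=np.array(c['world_from_camera'])
    W=P@T[:3,:3].T+T[:3,3]; W[d==0]=np.nan
    return img,d,W
E
python3 - <<'E'
from h import *
for n in ['scene','side']:
    i,d,W=cloud(n); cv2.imwrite(f'pics/{n}0.png',i); np.save(f'{n}0.npy',W)
    print(n,get_calibration(n))
s=env.state(); print(s)
E
```

```text
pics
scene {'vfov': 51.74517764076611, 'cx': 322.3368718995658, 'cy': 200.12624184162448, 'k1': -0.10119261537532812, 'world_from_camera': array([[-6.04379642e-01,  6.58599670e-01, -4.48298697e-01,
         9.83365128e+02],
       [ 7.96672280e-01,  5.03987182e-01, -3.33631832e-01,
         3.54242630e+02],
       [ 6.20698284e-03, -5.58787432e-01, -8.29287694e-01,
         8.74519255e+02],
       [ 0.00000000e+00,  0.00000000e+00,  0.00000000e+00,
         1.00000000e+00]])}
side {'vfov': 47.59924681698304, 'cx': 325.30683309199554, 'cy': 199.9730151355282, 'k1': -0.09624904254427617, 'world_from_camera': array([[ 9.82969762e-01, -1.22394812e-01,  1.37076465e-01,
         4.46691890e+02],
       [-1.83318456e-01, -7.05195901e-01,  6.84903705e-01,
        -7.31928852e+02],
       [ 1.28371015e-02, -6.98368277e-01, -7.15623475e-01,
         9.14049679e+02],
       [ 0.00000000e+00,  0.00000000e+00,  0.00000000e+00,
         1.00000000e+00]])}
{'t': 0.1, 'joints': array([ 1.16741288e+00,  4.91466399e-01,  1.55936876e+00,  2.72916261e-05,
        1.09174412e+00, -1.05609794e-01]), 'qvel': array([ 1.04853051e-03, -2.20929785e-03, -4.55528011e-04,  1.73480269e-04,
       -4.61936082e-04,  2.53262150e-05]), 'tau': array([ 2.24306801e-03, -6.13631129e+01, -2.58607274e+01,  6.94238115e-02,
        4.70512826e-02, -7.24756728e-05]), 'eef_pos': array([183.26258384, 597.30134932, 214.14742597]), 'tcp_rot': array([-3.14061407e+00, -1.28076351e-04,  2.84380634e+00]), 'ft_force': array([-0.55079891,  0.22986956,  0.53073914]), 'moment': array([0.02281392, 0.02031878, 0.02167857]), 'opening': 0.9976187597551915}
```

View pics/scene0.png

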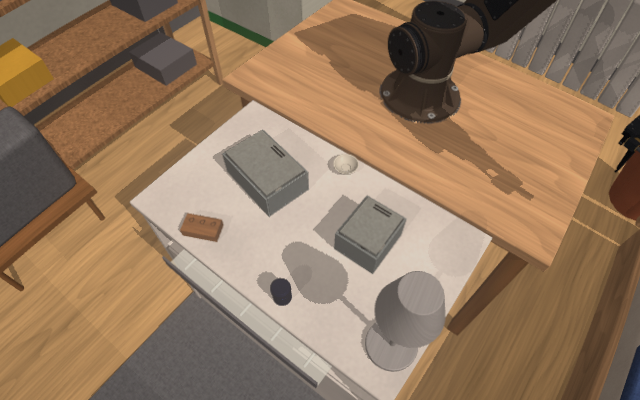

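View pics/side0.png

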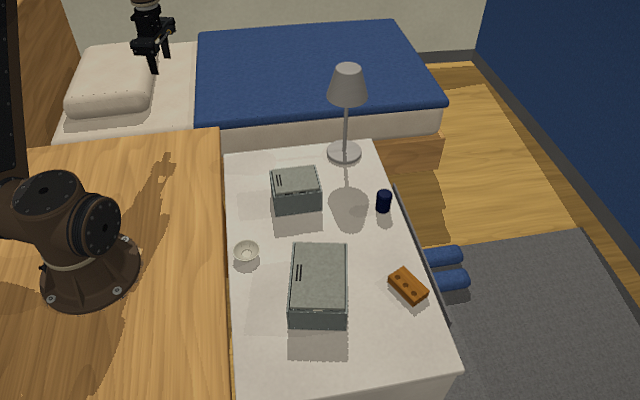

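The wide box is at scene px (265,170) and side px (318,285), with its ribs at side (298,272). The narrow box is nearer the lamp, with the ring dish in front of both. Next I'll fit the boxes' poses.

```bash
python3 - <<'E'
from h import *
for n,boxes in [('scene',[(215,120,320,220),(325,185,415,280)]),('side',[(278,232,358,340),(262,155,330,222)])]:
    W=np.load(n+'0.npy'); img=cv2.imread(f'pics/{n}0.png')
    for b in boxes:
        w=W[b[1]:b[3],b[0]:b[2]]; im=img[b[1]:b[3],b[0]:b[2]]
        z=w[...,2]; zz=z[np.isfinite(z)]
        hh,e=np.histogram(zz,bins=np.arange(-60,140,4)); base=e[hh[:].argmax()]
        # table level = lower mode
        print(n,b,[(int(e[i]),int(hh[i])) for i in range(len(hh)) if hh[i]>80])
E
```

```text
scene (215, 120, 320, 220) [(-8, 589), (-4, 4583), (0, 909), (4, 99), (52, 84), (64, 82), (68, 133), (72, 249), (76, 505), (80, 2038), (84, 96)]
scene (325, 185, 415, 280) [(-8, 371), (-4, 3861), (0, 965), (4, 91), (68, 108), (72, 281), (76, 417), (80, 1479)]
side (278, 232, 358, 340) [(-4, 1875), (0, 1580), (4, 134), (60, 85), (68, 113), (72, 371), (76, 231), (80, 2578), (84, 768)]
side (262, 155, 330, 222) [(-8, 97), (-4, 1135), (0, 1028), (4, 107), (72, 160), (76, 134), (80, 651), (84, 346)]
```

```bash
python3 - <<'E'
from h import *
for n,boxes in [('scene',[(215,120,320,220),(325,185,415,280)]),('side',[(278,232,358,340),(262,155,330,222)])]:
    W=np.load(n+'0.npy'); img=cv2.imread(f'pics/{n}0.png')
    for b in boxes:
        w=W[b[1]:b[3],b[0]:b[2]]; im=img[b[1]:b[3],b[0]:b[2]].astype(int)
        for lo,hi in [(78,92),(66,92)]:
            m=(w[...,2]>lo)&(w[...,2]<hi)
            p=w[m][:,:2].astype(np.float32); print(n,lo,cv2.minAreaRect(p), 'z',np.median(w[m][:,2]))
        g=im.sum(-1); m=(w[...,2]>78)&(g<200)
        p=w[m]; print(' dark',len(p),np.median(p,0), [tuple(x) for x in p[:0]])
    # bystanders
    m=(W[...,2]>10)&(W[...,2]<400)&(W[...,0]>380)
    num,lab,st,ce=cv2.connectedComponentsWithStats(m.astype(np.uint8))
    for i in range(1,num):
        if 40<st[i,4]<30000:
            q=W[lab==i]; print('  cc',st[i,:5],q.min(0).round(),q.max(0).round())
E
for n in scene side; do python3 -c "
import cv2
i=cv2.imread('pics/${n}0.png')
i=i[115:225,210:330] if '$n'=='scene' else i[225:345,260:370]
cv2.imwrite('pics/${n}z.png',cv2.resize(i,None,fx=4.5,fy=4.5,interpolation=2))"; done
```

```text
scene 78 ((548.8302001953125, -153.3045196533203), (179.05470275878906, 116.94280242919922), 78.35836791992188) z 81.4226178459478
scene 66 ((548.27001953125, -153.6063995361328), (194.4744873046875, 132.2268524169922), 77.93009185791016) z 81.05131103379586
 dark 17 [ 503.84707376 -149.99785374   82.0951806 ] []
scene 78 ((539.0593872070312, 162.01809692382812), (117.79913330078125, 97.15290069580078), 0.8761876225471497) z 81.25949280893838
scene 66 ((539.1856079101562, 161.79608154296875), (132.86795043945312, 110.88760375976562), 0.8212738037109375) z 80.78291236061443
 dark 6 [494.4378034  159.14970901  81.91359441] []
  cc [  0   0  30  17 275] [  543. -1361.   149.] [  661. -1289.   180.]
  cc [ 223  129   86   86 4084] [ 466. -262.   10.] [632. -46.  86.]
  cc [333 156  25  19 120] [381. -44.  10.] [424.  23.  24.]
  cc [ 334  196   72   76 3060] [472. 106.  10.] [606. 217.  86.]
  cc [180 213  42  27 791] [ 717. -228.   10.] [ 800. -126.   28.]
  cc [ 366  271   80  100 5591] [679. 278.  10.] [774. 396. 302.]
  cc [270 278  21  27 450] [749.  66.  10.] [793. 109.  64.]
side 
[... 385 characters left out ...]
12698364257812), 1.1761369705200195) z 83.21846615228264
side 66 ((540.26123046875, 157.44155883789062), (130.24256896972656, 115.16720581054688), 0.827416181564331) z 82.51702518761465
 dark 24 [493.3093085  154.1213485   83.85586948] []
  cc [ 557    0   83   64 2655] [2121.  721.   10.] [2156. 1405.  239.]
  cc [ 326   62   42  101 2190] [657. 273.  10.] [773. 389. 302.]
  cc [ 269  164   54   51 2130] [474. 100.  10.] [606. 216.  89.]
  cc [376 188  17  24 324] [751.  62.  10.] [794. 105.  64.]
  cc [241 239  19  23 215] [380. -49.  10.] [425.  21.  26.]
  cc [ 286  241   62   88 4941] [ 466. -264.   10.] [632. -49.  88.]
  cc [388 266  42  39 839] [ 718. -234.   10.] [ 802. -130.   30.]
```

View pics/scenez.png

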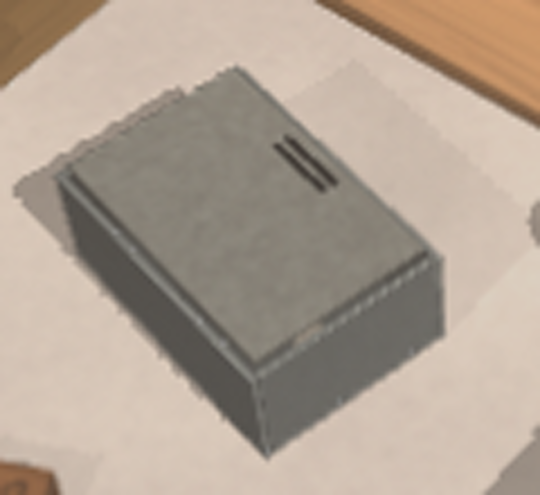

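View pics/sidez.png

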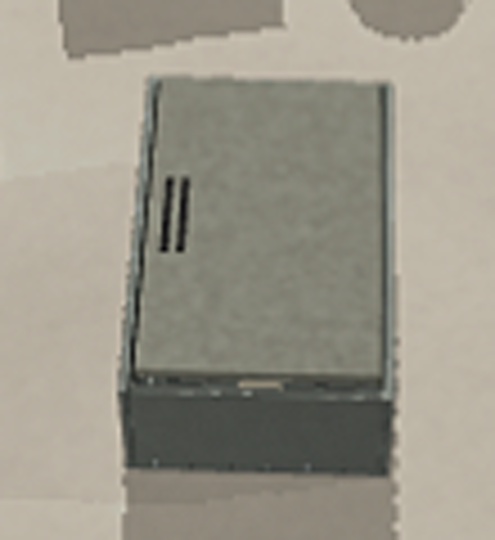

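```bash
cat >> h.py <<'E'
def st():
    s=env.state(); print('t',round(s['t'],2),'pos',s['eef_pos'].round(1),'rot',s['tcp_rot'].round(3),'F',s['ft_force'].round(1),'open',round(s['opening'],2),'q',s['joints'].round(2)); return s
C=np.array([548.5,-154.5]); YAW=np.radians(-12)
ex=np.array([np.cos(YAW),np.sin(YAW)]); ey=np.array([-ex[1],ex[0]])
def box(x,y,z): p=C+x*ex+y*ey; return np.array([p[0],p[1],z])
def target_rot(tilt):  # tool x -> -box x, y->box y; tilt>0 fingers lean to +x box
    return R.from_euler('z',YAW+np.pi)*R.from_euler('x',np.pi)*R.from_euler('y',tilt)
def rel(pos,tilt=0,rot=True):
    s=env.state(); R0=R.from_euler('xyz',s['tcp_rot'])
    d=R0.inv().apply(np.asarray(pos)-s['eef_pos'])/1000
    rv=(R0.inv()*target_rot(tilt)).as_rotvec()
    print('pos',np.round(pos,1),'turn',rv.round(3),'shift',d.round(4))
E
python3 - <<'E'
from h import *
st()
print('tool z at tilt .35',target_rot(.35).apply([0,0,1]), 'box ex',ex)
for w in [(300,500,220),(400,400,220),(460,280,220),(500,150,220)]: rel(w)
rel(box(-44,0,220))
E
```

```text
t 0.1 pos [183.3 597.3 214.1] rot [-3.141 -0.     2.844] F [-0.6  0.2  0.5] open 1.0 q [ 1.17  0.49  1.56  0.    1.09 -0.11]
tool z at tilt .35 [-0.33540467  0.07129246 -0.93937271] box ex [ 0.9781476  -0.20791169]
pos [300 500 220] turn [-0.001 -0.    -0.088] shift [-0.1401 -0.0588 -0.0058]
pos [400 400 220] turn [-0.001 -0.    -0.088] shift [-0.2651 -0.125  -0.0058]
pos [460 280 220] turn [-0.001 -0.    -0.088] shift [-0.3577 -0.2221 -0.0057]
pos [500 150 220] turn [-0.001 -0.    -0.088] shift [-0.434  -0.3347 -0.0056]
pos [ 505.5 -145.4  220. ] turn [-0.001 -0.    -0.088] shift [-0.5259 -0.6154 -0.0053]
```

Call:
arm_command(
  targets=[
    [[0,0,0],[-0.035,-0.015,-0.006],255],
    [[0,0,0],[-0.07,-0.03,-0.006],255],
    [[0,0,-0.03],[-0.105,-0.045,-0.006],255],
    [[0,0,-0.06],[-0.14,-0.06,-0.006],255],
    [[0,0,-0.088],[-0.17,-0.075,-0.006],255],
    [[0,0,-0.088],[-0.2,-0.09,-0.006],255],
    [[0,0,-0.088],[-0.232,-0.107,-0.006],255],
    [[0,0,-0.088],[-0.265,-0.125,-0.006],255],
  ],
)

```text
t: 0.9
eef_pos: [400.8, 399.1, 220.4]
tcp_rot: [-3.141, -0.0, 2.932]
ft_force: [0.1, -0.1, -0.2]
opening: 0.383
```

```bash
python3 - <<'E'
from h import *
st()
for w in [(460,280,220),(500,150,220)]: rel(w)
rel(box(-44,0,220))
E
```

```text
t 0.9 pos [400.8 399.1 220.4] rot [-3.141 -0.     2.932] F [ 0.1 -0.1 -0.2] open 0.38 q [ 0.67  0.4   1.7   0.    1.04 -0.69]
pos [460 280 220] turn [-0. -0. -0.] shift [-0.0827 -0.1042  0.0004]
pos [500 150 220] turn [-0. -0. -0.] shift [-0.1489 -0.223   0.0004]
pos [ 505.5 -145.4  220. ] turn [-0. -0. -0.] shift [-2.157e-01 -5.108e-01  5.000e-04]
```

Call:
arm_command(
  targets=[
    [[0,0,0],[-0.027,-0.034,0],255],
    [[0,0,0],[-0.055,-0.07,0],255],
    [[0,0,0],[-0.083,-0.104,0],255],
    [[0,0,0],[-0.105,-0.143,0],255],
    [[0,0,0],[-0.127,-0.183,0],255],
    [[0,0,0],[-0.149,-0.223,0],255],
    [[0,0,0],[-0.159,-0.265,0],255],
    [[0,0,0],[-0.168,-0.307,0],255],
  ],
)

```text
t: 1.7
eef_pos: [500.3, 63.2, 220.3]
tcp_rot: [3.142, -0.0, 2.932]
ft_force: [-0.0, -0.2, -0.3]
opening: 0.006
```

```bash
python3 - <<'E'
from h import *
st()
rel(box(-44,0,220));rel(box(-44,0,120))
E
```

```text
t 1.7 pos [500.3  63.2 220.3] rot [ 3.142 -0.     2.932] F [-0.  -0.2 -0.3] open 0.01 q [-0.01  0.31  1.84  0.    0.99 -1.37]
pos [ 505.5 -145.4  220. ] turn [ 0.    -0.    -0.001] shift [-0.0485 -0.2029  0.0003]
pos [ 505.5 -145.4  120. ] turn [ 0.    -0.    -0.001] shift [-0.0485 -0.2029  0.1003]
```

Call:
arm_command(
  targets=[
    [[0,0,0],[-0.009,-0.04,0],255],
    [[0,0,0],[-0.019,-0.08,0],255],
    [[0,0,0],[-0.029,-0.12,0],255],
    [[0,0,0],[-0.039,-0.16,0.0],255],
    [[0,0,0],[-0.0485,-0.203,0.02],255],
    [[0,0,0],[-0.0485,-0.203,0.06],255],
    [[0,0,0],[-0.0485,-0.203,0.1],255],
    [[0,0,0],[-0.0485,-0.203,0.1],255],
  ],
)

```text
t: 2.5
eef_pos: [503.3, -143.2, 116.7]
tcp_rot: [3.14, -0.008, 2.931]
ft_force: [-0.3, 0.8, -0.2]
opening: 0.003
```

```bash
python3 - <<'E'
from h import *
st()
i,d,W=cloud('side'); cv2.imwrite('pics/side1.png',cv2.resize(i[150:350,200:420],None,fx=3,fy=3))
i,d,W=cloud('wrist'); cv2.imwrite('pics/wrist1.png',i)
E
```

```text
t 2.5 pos [ 503.3 -143.2  116.7] rot [ 3.14  -0.008  2.931] F [-0.3  0.8 -0.2] open 0.0 q [-0.4   0.48  1.91  0.    0.76 -1.76]
```

View pics/side1.png

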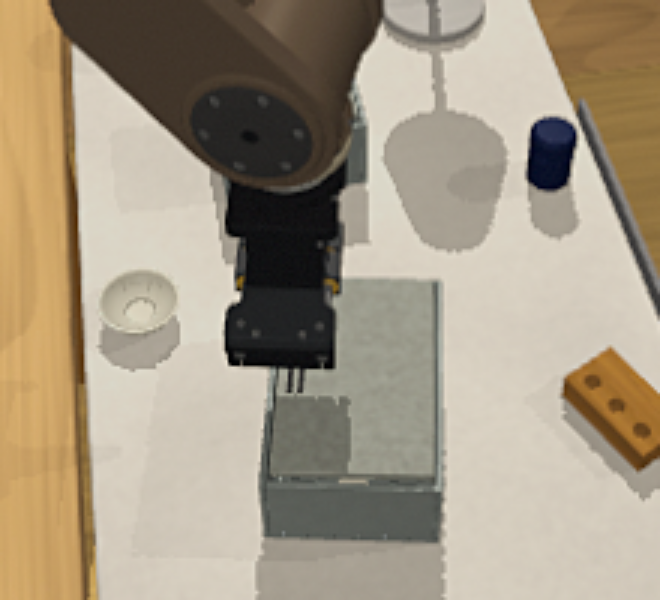

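View pics/wrist1.png

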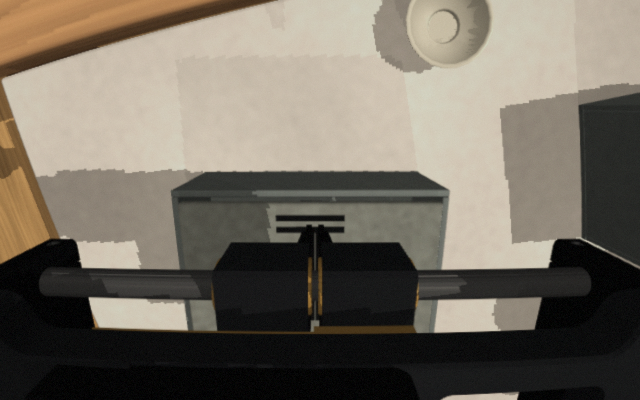

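The wrist view shows the closed fingertips at px (316,228) and the ribs centred at about (310,223), so the yaw is aligned. I'll measure the ribs in this view.

```bash
python3 - <<'E'
from h import *
i,d,W=cloud('wrist')
s=st()
for (u,v) in [(276,218),(344,218),(276,229),(340,229),(310,224),(250,210),(175,192),(447,192)]:
    print((u,v),W[v,u].round(1))
g=i.sum(-1)
sub=(g<130); sub[:212]=0; sub[222:]=0; sub[:,:260]=0; sub[:,360:]=0
p=W[sub]; p=p[(abs(p[:,2]-83)<8)]; print(len(p),p.mean(0))
q=(p[:,:2]-C); print('box coords',(q@ex).mean(),(q@ey).min(),(q@ey).max())
print('tcp box',(s['eef_pos'][:2]-C)@ex,(s['eef_pos'][:2]-C)@ey)
rel(box(-44,0,84))
E
```

```text
t 2.65 pos [ 506.2 -143.7  122. ] rot [-3.141e+00  1.000e-03  2.932e+00] F [-0.5 -0.9  0.9] open 0.0 q [-0.4   0.47  1.9   0.    0.77 -1.76]
(276, 218) [ 497.2 -166.6   84.8]
(344, 218) [ 506.8 -122.7   83.9]
(276, 229) [ 504.4 -168.3   85.4]
(340, 229) [ 513.3 -126.7   85.3]
(310, 224) [ 493.4 -142.3  122.2]
(250, 210) [ 488.5 -182.3   83.9]
(175, 192) [ 467.5 -231.9   75.5]
(447, 192) [506.2 -49.9  75.1]
335 [ 499.78523419 -144.204491     84.83213125]
box coords -49.79078798668826 -21.937275427990237 21.81520280338739
tcp box -43.588122482487485 1.820692922469486
pos [ 505.5 -145.4   84. ] turn [-0.     0.001  0.   ] shift [ 0.0005 -0.0018  0.038 ]
```

Call:
arm_command(
  targets=[
    [[0,0,0],[0.001,-0.002,0.012],255],
    [[0,0,0],[0.001,-0.002,0.024],255],
    [[0,0,0],[0.001,-0.002,0.034],255],
    [[0,0,0],[0.001,-0.002,0.034],255],
    [[0,0,0],[0.001,-0.002,0.034],255],
    [[0,0,0],[0.001,-0.002,0.034],255],
  ],
)

```text
t: 3.25
eef_pos: [504.4, -145.4, 86.8]
tcp_rot: [3.142, 0.0, 2.932]
ft_force: [-1.2, -0.3, -0.2]
opening: 0.003
```

```bash
python3 - <<'E'
from h import *
st()
E
```

```text
t 3.25 pos [ 504.4 -145.4   86.8] rot [3.142 0.    2.932] F [-1.2 -0.3 -0.2] open 0.0 q [-0.41  0.53  1.93  0.    0.68 -1.77]
```

Call:
arm_command(
  targets=[
    [[0,0,0],[0,0,0.002],255],
    [[0,0,0],[0,0,0.004],255],
    [[0,0,0],[0,0,0.006],255],
    [[0,0,0],[0,0,0.0075],255],
    [[0,0,0],[0,0,0.0075],255],
    [[0,0,0],[0,0,0.0075],255],
  ],
)

```text
t: 3.85
eef_pos: [504.3, -145.4, 79.2]
tcp_rot: [3.142, 0.0, 2.932]
ft_force: [-0.2, 0.4, 4.2]
opening: 0.004
```

Call:
arm_command(
  targets=[
    [[0,0,0],[0,0,0.001],255],
    [[0,0,0],[0,0,0.002],255],
    [[0,0,0],[0,0,0.002],255],
    [[0,0,0],[0,0,0.002],255],
  ],
)

```text
t: 4.25
eef_pos: [504.3, -145.4, 77.5]
tcp_rot: [-3.142, 0.001, 2.932]
ft_force: [-2.0, 0.6, 9.3]
opening: 0.004
```

Call:
arm_command(
  targets=[
    [[0,0,0],[0,0,-0.03],255],
    [[0,0,0],[0,0,-0.07],255],
    [[0,0,0],[0.02,0,-0.11],255],
    [[0,0,0],[0.04,0,-0.13],255],
    [[0,0,0],[0.06,0,-0.13],200],
    [[0,0,0],[0.08,0,-0.13],140],
    [[0,0,0],[0.08,0,-0.13],140],
    [[0,0,0],[0.08,0,-0.13],140],
  ],
)

```text
t: 5.05
eef_pos: [426.3, -128.9, 207.2]
tcp_rot: [3.142, 0.001, 2.932]
ft_force: [-0.3, -0.1, 0.1]
opening: 0.286
```

```bash
python3 - <<'E'
from h import *
st()
i,d,W=cloud('side'); cv2.imwrite('pics/side2.png',cv2.resize(i[150:350,200:420],None,fx=3,fy=3))
i,d,W=cloud('scene'); cv2.imwrite('pics/scene2.png',i)
w=W[100:230,200:330].reshape(-1,3); w=w[np.isfinite(w[:,2])]
q=w[:,:2]-C; bx=q@ex; by=q@ey
for a in range(-70,80,15):
    m=(bx>a)&(bx<a+15)&(abs(by)<60)&(w[:,2]<170)
    if m.any(): print(a,np.percentile(w[m,2],[5,50,95]).round())
E
```

```text
t 5.05 pos [ 426.3 -128.9  207.2] rot [3.142e+00 1.000e-03 2.932e+00] F [-0.3 -0.1  0.1] open 0.29 q [-0.44  0.25  1.99  0.    0.91 -1.8 ]
-70 [ 2. 28. 73.]
-55 [1. 3. 5.]
-40 [  2. 147. 150.]
-25 [  3. 138. 145.]
-10 [  4. 127. 134.]
5 [  6. 116. 122.]
20 [  3. 105. 111.]
35 [  4.  93. 100.]
50 [ 4. 72. 87.]
65 [-4. -0. 66.]
```

View pics/side2.png

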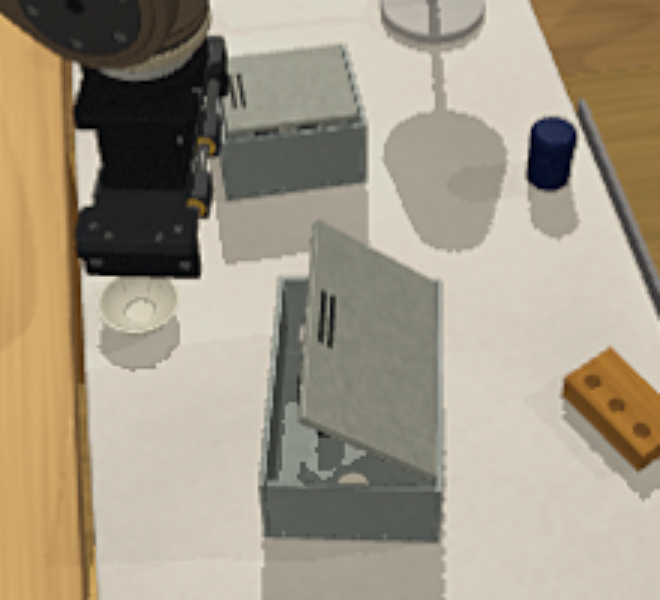

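View pics/scene2.png

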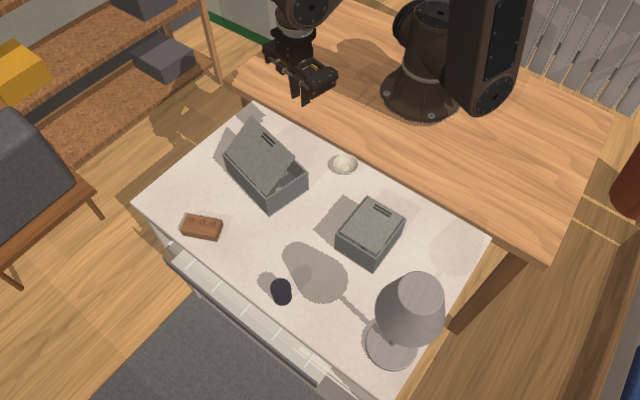

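The lid is ajar, with its edge at z of about 150, and the narrow box is still shut. Now I'll tilt the tool forward and come in under the free edge.

Call:
arm_command(
  targets=[
    [[0,-0.09,0],[-0.01,0,0.0],90],
    [[0,-0.18,0],[-0.02,0,0.02],90],
    [[0,-0.27,0],[-0.03,0,0.05],90],
    [[0,-0.35,0],[-0.04,0,0.08],90],
    [[0,-0.35,0],[-0.045,0,0.097],90],
    [[0,-0.35,0],[-0.045,0,0.097],90],
    [[0,-0.35,0],[-0.045,0,0.097],90],
  ],
)

```text
t: 5.85
eef_pos: [470.5, -138.2, 110.0]
tcp_rot: [3.141, 0.349, 2.932]
ft_force: [-0.5, -0.4, 0.4]
opening: 0.646
```

```bash
python3 - <<'E'
from h import *
s=st(); q=s['eef_pos'][:2]-C; print('box',q@ex,q@ey)
print(R.from_euler('xyz',s['tcp_rot']).as_matrix().round(3))
i,d,W=cloud('side'); cv2.imwrite('pics/side3.png',cv2.resize(i[150:350,200:420],None,fx=3,fy=3))
for x,z in [(-45,105),(-31,112),(-10,135),(20,155),(40,160),(52,160),(60,160)]: print(x,z,end=' ');rel(box(x,0,z),-.35)
E
```

```text
t 5.85 pos [ 470.5 -138.2  110. ] rot [3.141 0.349 2.932] F [-0.5 -0.4  0.4] open 0.65 q [-0.47  0.38  2.22  0.43  0.22 -2.23]
box -79.69586896821782 -0.2469937590377925
[[-0.919  0.208  0.335]
 [ 0.196  0.978 -0.071]
 [-0.342  0.001 -0.94 ]]
-45 105 pos [ 504.5 -145.1  105. ] turn [0. 0. 0.] shift [-0.0305  0.0003  0.0172]
-31 112 pos [ 518.2 -148.1  112. ] turn [0. 0. 0.] shift [-0.0461  0.0003  0.0154]
-10 135 pos [ 538.7 -152.4  135. ] turn [0. 0. 0.] shift [-0.0737  0.0003  0.001 ]
20 155 pos [ 568.1 -158.7  155. ] turn [0. 0. 0.] shift [-0.1088  0.0003 -0.0075]
40 160 pos [ 587.6 -162.8  160. ] turn [0. 0. 0.] shift [-0.1293  0.0003 -0.0053]
52 160 pos [ 599.4 -165.3  160. ] turn [0. 0. 0.] shift [-0.1405  0.0003 -0.0012]
60 160 pos [ 607.2 -167.   160. ] turn [0. 0. 0.] shift [-0.148   0.0003  0.0016]
```

View pics/side3.png

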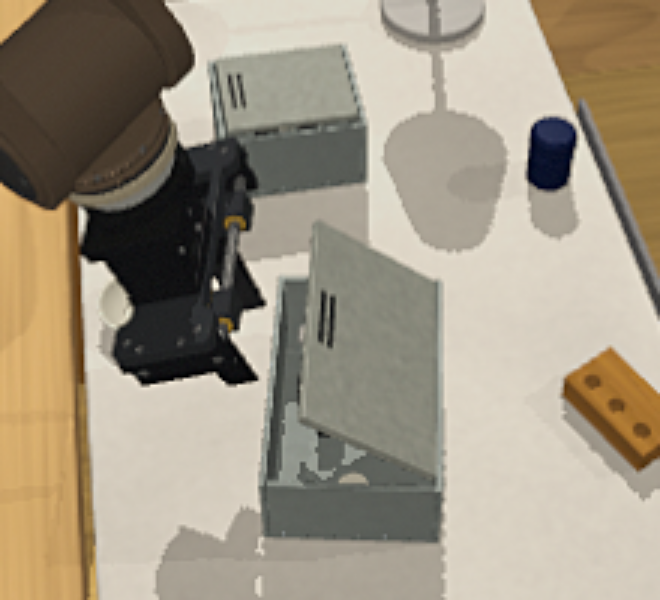

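Call:
arm_command(
  targets=[
    [[0,0,0],[-0.015,0,0.009],90],
    [[0,0,0],[-0.03,0,0.017],90],
    [[0,0,0],[-0.038,0,0.016],90],
    [[0,0,0],[-0.046,0,0.015],90],
    [[0,0,0],[-0.055,0,0.011],90],
    [[0,0,0],[-0.064,0,0.006],90],
    [[0,0,0],[-0.074,0,0.001],90],
    [[0,0,0],[-0.074,0,0.001],90],
  ],
)

```text
t: 6.7
eef_pos: [539.7, -153.1, 136.5]
tcp_rot: [-3.141, 0.354, 2.932]
ft_force: [0.2, 0.5, -0.1]
opening: 0.647
```

```bash
python3 - <<'E'
from h import *
s=st(); q=s['eef_pos'][:2]-C; print('box',q@ex,q@ey)
i,d,W=cloud('side'); cv2.imwrite('pics/side4.png',cv2.resize(i[150:350,200:420],None,fx=3,fy=3))
for x,z in [(5,146),(20,155),(40,160),(52,160),(60,160)]: print(x,z,end=' ');rel(box(x,0,z),-.35)
E
```

```text
t 6.7 pos [ 539.7 -153.1  136.5] rot [-3.141  0.354  2.932] F [ 0.2  0.5 -0.1] open 0.65 q [-0.43  0.41  2.04  0.22  0.36 -1.98]
box -8.897162699542893 -0.510381870396843
5 146 pos [ 553.4 -155.5  146. ] turn [-0.     0.002  0.   ] shift [-0.0175  0.0004 -0.0046]
20 155 pos [ 568.1 -158.7  155. ] turn [-0.     0.002  0.   ] shift [-0.0346  0.0003 -0.0079]
40 160 pos [ 587.6 -162.8  160. ] turn [-0.     0.002  0.   ] shift [-0.0551  0.0003 -0.0057]
52 160 pos [ 599.4 -165.3  160. ] turn [-0.     0.002  0.   ] shift [-0.0664  0.0003 -0.0015]
60 160 pos [ 607.2 -167.   160. ] turn [-0.     0.002  0.   ] shift [-0.0739  0.0004  0.0012]
```

View pics/side4.png

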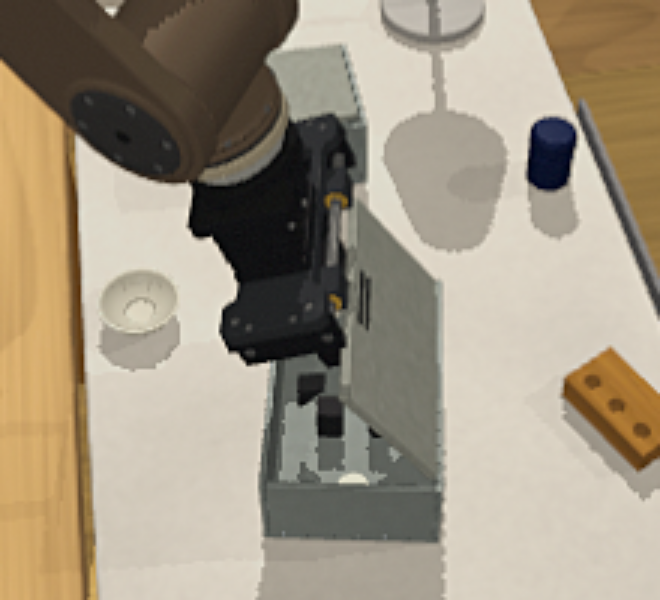

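Call:
arm_command(
  targets=[
    [[0,0,0],[-0.009,0,-0.003],90],
    [[0,0,0],[-0.018,0,-0.005],90],
    [[0,0,0],[-0.026,0,-0.007],90],
    [[0,0,0],[-0.034,0,-0.008],90],
    [[0,0,0],[-0.041,0,-0.007],90],
    [[0,0,0],[-0.048,0,-0.006],90],
    [[0,0,0],[-0.055,0,-0.006],90],
    [[0,0,0],[-0.055,0,-0.006],90],
  ],
)

```text
t: 7.55
eef_pos: [587.7, -163.2, 159.2]
tcp_rot: [-3.142, 0.351, 2.932]
ft_force: [0.4, 0.6, -0.4]
opening: 0.65
```

```bash
python3 - <<'E'
from h import *
s=st(); q=s['eef_pos'][:2]-C; print('box',q@ex,q@ey)
i,d,W=cloud('side'); cv2.imwrite('pics/side5.png',cv2.resize(i[150:350,200:420],None,fx=3,fy=3))
for x,z in [(52,160),(60,160)]: print(x,z,end=' ');rel(box(x,0,z),-.35)
E
```

```text
t 7.55 pos [ 587.7 -163.2  159.2] rot [-3.142  0.351  2.932] F [ 0.4  0.6 -0.4] open 0.65 q [-0.41  0.43  1.9   0.15  0.47 -1.89]
box 40.12624793980259 -0.40463802194447956
52 160 pos [ 599.4 -165.3  160. ] turn [-0.  0. -0.] shift [-0.0121  0.0003  0.0033]
60 160 pos [ 607.2 -167.   160. ] turn [-0.  0. -0.] shift [-0.0196  0.0003  0.0061]
```

View pics/side5.png

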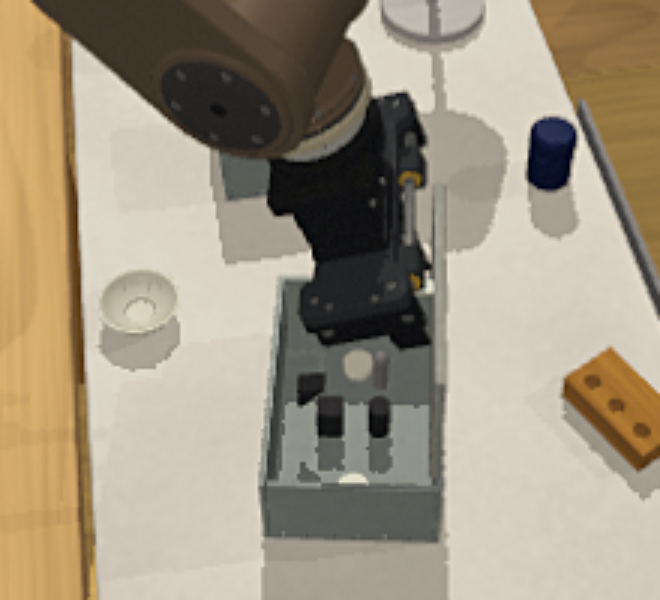

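Call:
arm_command(
  targets=[
    [[0,0,0],[-0.005,0,0.001],90],
    [[0,0,0],[-0.01,0,0.0025],90],
    [[0,0,0],[-0.015,0,0.004],90],
    [[0,0,0],[-0.019,0,0.006],90],
    [[0,0,0],[-0.022,0,0.007],90],
    [[0,0,0],[-0.022,0,0.007],90],
    [[0,0,0],[-0.022,0,0.007],90],
  ],
)

```text
t: 8.3
eef_pos: [609.3, -167.7, 159.9]
tcp_rot: [3.141, 0.35, 2.932]
ft_force: [-0.3, -0.2, 0.3]
opening: 0.647
```

```bash
python3 - <<'E'
from h import *
s=st(); q=s['eef_pos'][:2]-C; print('box',q@ex,q@ey)
i,d,W=cloud('side'); cv2.imwrite('pics/side6.png',cv2.resize(i[150:350,200:420],None,fx=3,fy=3))
E
```

```text
t 8.3 pos [ 609.3 -167.7  159.9] rot [3.141 0.35  2.932] F [-0.3 -0.2  0.3] open 0.65 q [-0.4   0.46  1.85  0.14  0.5  -1.87]
box 62.19297641913601 -0.31292964399750534
```

View pics/side6.png

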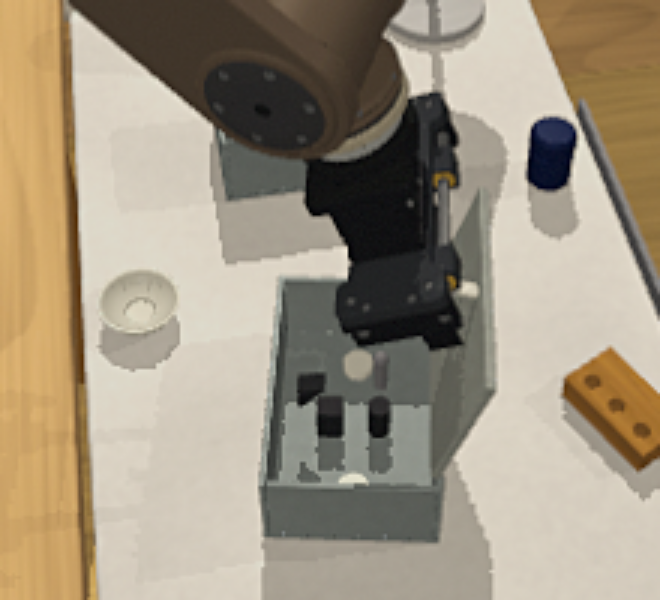

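Call:
arm_command(
  targets=[
    [[0,0,0],[0.019,0,-0.007],90],
    [[0,0,0],[0.038,0,-0.014],90],
    [[0,0,0],[0.05,0,-0.045],90],
    [[0,0.09,0],[0.055,0,-0.083],90],
    [[0,0.18,0],[0.08,0,-0.11],90],
    [[0,0.27,0],[0.11,0,-0.13],90],
    [[0,0.35,0],[0.137,0,-0.156],90],
    [[0,0.35,0],[0.137,0,-0.156],90],
  ],
)

```text
t: 9.15
eef_pos: [429.8, -129.5, 261.3]
tcp_rot: [-3.141, 0.0, 2.932]
ft_force: [1.2, 0.7, 0.1]
opening: 0.651
```

```bash
python3 - <<'E'
from h import *
st()
i,d,W=cloud('side'); cv2.imwrite('pics/side7.png',i)
w=W[150:345,262:420].reshape(-1,3)
for n in ['side','scene']:
    if n=='scene': i,d,W=cloud('scene'); cv2.imwrite('pics/scene7.png',i)
    W0=np.load(n+'0.npy')
    for tag,WW in [('before',W0),('after',W)]:
        m=(WW[...,2]>10)&(WW[...,2]<400)&(WW[...,0]>380)
        num,lab,st_,ce=cv2.connectedComponentsWithStats(m.astype(np.uint8))
        for k in range(1,num):
            if 60<st_[k,4]<8000 and st_[k,1]>50:
                q=WW[lab==k]; 
                lo=q[q[:,2]<74]
                print(n,tag,lo.min(0)[:2].round(),lo.max(0)[:2].round(), q[:,2].max().round())
    q=W.reshape(-1,3); q=q[np.isfinite(q[:,2])]; b=q[:,:2]-C; bx=b@ex; by=b@ey
    m=(abs(by)<85)&(bx>55)&(bx<110)&(q[:,2]>100)&(q[:,2]<200)
    if m.sum()>30:
        p=np.polyfit(q[m,2],bx[m],1); print(n,'lid angle',np.pi/2+np.arctan(p[0]),m.sum())
E
```

```text
t 9.15 pos [ 429.8 -129.5  261.3] rot [-3.141  0.     2.932] F [1.2 0.7 0.1] open 0.65 q [-0.44  0.18  1.9  -0.    1.05 -1.8 ]
side before [661. 276.] [769. 389.] 302.0
side before [474. 100.] [606. 213.] 89.0
side before [751.  62.] [794. 105.] 64.0
side before [380. -49.] [425.  21.] 26.0
side before [ 466. -264.] [631. -50.] 88.0
side before [ 718. -234.] [ 802. -130.] 30.0
side after [662. 276.] [769. 387.] 302.0
side after [474. 100.] [606. 213.] 400.0
side after [751.  62.] [794. 105.] 64.0
side after [ 466. -264.] [625. -50.] 194.0
side after [380. -48.] [425.  22.] 26.0
side after [ 551. -164.] [573. -88.] 105.0
side after [ 719. -233.] [ 801. -131.] 29.0
side after [ 505. -165.] [ 541. -139.] 70.0
side after [ 559. -170.] [ 576. -150.] 40.0
side lid angle 1.8559174008799144 1215
scene before [ 466. -262.] [632. -46.] 86.0
scene before [381. -44.] [424.  23.] 24.0
scene before [472. 106.] [606. 217.] 86.0
scene before [ 717. -228.] [ 800. -126.] 28.0
scene before [692. 282.] [768. 391.] 302.0
scene before [749.  66.] [793. 109.] 64.0
scene after [ 468. -261.] [632. -46.] 192.0
scene after [380. -46.] [424.  24.] 24.0
scene after [ 528. -220.] [ 572. -152.] 103.0
scene after [ 519. -161.] [ 541. -137.] 36.0
scene after [473. 106.] [606. 217.] 86.0
scene after [ 718. -230.] [ 800. -127.] 29.0
scene after [692. 282.] [769. 391.] 302.0
scene after [749.  66.] [793. 109.] 63.0
scene lid angle 1.7596849538919876 355
```

View pics/side7.png

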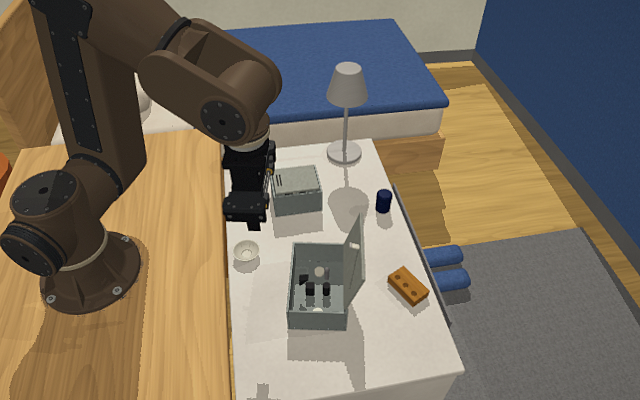

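View pics/scene7.png

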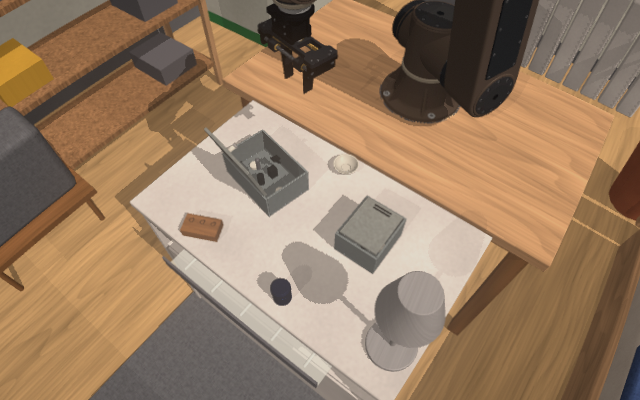

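The lid is resting open at about 1.85 rad, and the box outlines and bystanders haven't moved. The arm is clear.

```bash
python3 -c "
from h import *
st(); print(env.job_done())"
```

```text
t 9.25 pos [ 431.5 -130.   259.8] rot [-3.141e+00  3.000e-03  2.932e+00] F [ 0.2 -0.4 -0.1] open 0.65 q [-0.44  0.19  1.9   0.    1.05 -1.8 ]
the job is handed in; nothing more can be done
None
```

The wide box's lid is resting fully open, and I handed the job in at 9.3 s. I pressed the ribs down 5.5 mm with closed fingertips, the last reading being about 9 N, a little over the 5 to 8 N you gave. When I lifted away, the lid sprang ajar by itself. I then pushed it up and over with the two fingertips either side of the catch tab, and moved the arm clear.

**Lid angle:** the side camera gave 1.86 rad, matching the 1.85 stop. The scene camera gave 1.76 from far fewer points at a steep angle. Both are past the 1.65 point of no return.

**Everything else:** the narrow box is still shut. Both boxes, the dish, capsule, block and lamp are where they were to within about 2 mm. The one larger difference was the wide box's far edge, which read 6 mm shorter in the side view. I put that down to the open lid hiding it, because the scene camera shows no change there. The wrist force reads about zero, so the robot is touching nothing.

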